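Restock the self-levelling cup dispenser

TASK

Restock the spring-loaded cup dispenser with both loose handleless espresso cups, the one standing on the table and the one lying on the draining mat, so that all three cups stand nested in one upright stack between its guides. Stand the lying cup upright on the table and let go of it there, then take it again from straight above, because the guides leave no room for a slanted hand. Lower each cup foot down into the dispenser and go gently down with the sprung platform until it carries the cup before letting go, so that the platform neither drops nor springs back; leave the other things on the table where they are.

Things in the scene. Friction and masses are not known exactly. Their poses are not given: they have to be found in the camera images.
- dispenser: Steel cup dispenser, fixed, z up; origin under its 140 mm round base, on the stack axis. Two upturned-U wire guides, 7 mm wire, 218 mm high, stand at x = +-28 mm (wires at y = +-23 mm), splaying above 190 mm to x = +-36 mm; they leave 2 mm round a cup. Mast 205 mm high at x = 42 to 66 mm. Open sides for the fingers face +y and -y: load a cup held across y.
- well_mouth (a point): Point on the dispenser's upright axis, 182 mm above the table: where the rim of the topmost cup rests. One cup is inside from the start, its rim here. A new cup touches it when its own rim is 45 mm higher, then sinks with the platform; it is fully carried when its rim is down at this point, within 5 mm or so. Axes as the dispenser's.
- platform (a joint): How far the dispenser's sprung platform has sunk, m: 0 with the one cup inside at the start, growing downwards. A soft spring (about 33 N/m) with little damping: each added cup sinks it about 45 mm (40 to 50), just what it adds to the stack, so the topmost rim stays at about 182 mm. A cup let go too early drops with it and bounces. About 0.09 with both cups added.
- cup_standing_mid (a point): Centre, half-way up, of the handleless white porcelain cup standing on the table. Cup: straight round body 60 mm across, 52 mm tall, wall 4 mm, about 150 g; a stepped foot 44 mm across and 7 mm high drops into the rim of the cup below, the shoulder resting on that rim (45 mm a cup in the stack). z points from foot to rim.
- cup_lying_mid (a point): Centre of a second such cup, lying on its side between two ribs of the draining mat, 33 mm above the table, mouth roughly to the right (-y) side. z points from foot to rim, level at the start.
- cup_in_mid (a point): Centre of the third such cup, upright on the dispenser's platform from the start, 26 mm below its rim.
- drain_mat: Flat dark rubber draining mat 156 x 126 mm, 3 mm thick, with 6.5 mm high ribs along its x axis, fixed. Origin at the centre of its underside; the lying cup's mouth points to its +x.
- sugar_tin_mid (a point): Bystander: cream canister with a wooden lid, 64 mm across, 85 mm tall; point 40 mm above its base.
- mug0_mid (a point): Bystander: white mug, 83 mm across, 105 mm tall; point 50 mm above its base.
- espresso_cup_mid (a point): Bystander: low espresso cup with a handle, 63 mm across, 49 mm tall; point 25 mm above its base. Not for the dispenser.
- water_glass_mid (a point): Bystander: clear glass, 76 mm across, 86 mm tall; point 43 mm above its base.
Mind the look-alikes: they are no part of the job. What is shaped like the part that bears cup_standing_mid but orange or purple is not meant.

How it is judged:
By the outcome, as a careful person would: the job done as asked, in the order asked, and still so for the second after the job is handed in, with the robot touching nothing.
It also fails if it takes over 72 s, if anything falls off the work surface, if the arm or the gripper's body presses on something with over 40 N, if the wrist force passes 120 N, or if a joint passes its speed limit or range.

ROBOT

A 6-joint arm with a two-finger parallel gripper is mounted at the origin on a cart in front of the work surface, level with it; the furniture and walls round the work are solid. World frame = base frame: x ahead of the robot, y to its left, z up, the work surface at z = 0. Lengths are in mm, angles in rad, forces in N, time in s.
With the tool pointing down it reaches from about 400 to 925 mm from the base axis. Payload 12.5 kg.
Tool frame: the origin (TCP) lies between the finger pads; the fingertips stand 25 mm ahead of it and the grasp point (between the pads) lies 6 mm ahead of it; z points along the fingers, y is the line along which they close (so a half turn about z gives the same grasp; the last joint's range is limited). The gripper opens to 95 mm and grips with 3 to 60 N. Pads are 20 mm wide; open, the fingers measure 119 mm over their backs; the gripper's body (75 mm by 180 mm) begins 59 mm behind the grasp point.
Start: joints at [-1.377, 0.491, 1.559, -0, 1.092, -0.106], TCP at [184.604, -597.135, 200.761] pointing down, gripper open.
Joint ranges: [-3.1, 3.1], [-0.84, 2.19], [0.05, 2.79], [-1.13, 4.28], [0.06, 2.93], [-2.69, 2.69]. Speed limits (rad/s): [2.22, 2.22, 2.79, 3.14, 3.14, 3.14].

INTERFACE

Orientations are given as [roll, pitch, yaw] about the fixed x, y, z axes, in that order (R = Rz(yaw) Ry(pitch) Rx(roll)).
In Python, from cell import state, read_camera, job_done, cut_out gives the robot as it stands. The module is installed in compiled form; this text tells all that it offers.
- The arm moves only by the tool jog_arm, never from a script. Its argument "motion" is a list of rows, each a list of 2 entries, a list of its own where there are three numbers: the shift along the tool's x, y, z in mm, then the turn about the tool's z in rad. A call has 1 to 5 rows; each row is the pose to reach, as a shift and turn from the pose commanded when the call began, along the tool's axes at that moment; what a row does not reach only later rows make up. A row lasts 1/10 s, in which the tool goes at most 50 mm and 8.59 degrees, less where a joint would pass 70% of its speed; a pose out of reach is approached as far as the arm can. A call with a gripper value outside its range is refused whole. "grip" is the closure, from 0 (fully open) to 1 (shut), set as the call begins (left out, the last holds). The fingers move at their own pace and stop on an object; the grip force is fixed at half the most. Time passes only in rows, so rows that repeat a pose let the fingers close. It gives the time, the measured TCP pose, the force, the opening and the grip force at its end, in the units of the state.
- state(): the state, without advancing time (a new reading comes with each control period).
- read_camera(name): name is "scene" or "top" or "wrist"; returns a dict with "img" (420x560x3 uint8, blue, green, red), "vertical_fov" (degrees; the focal length in pixels is half the picture's height over the tangent of half this angle, whatever the lens; pixels are square), "cx", "cy" (the principal point, pixels), "extrinsics" (4x4, takes a point from camera to world coordinates). Camera axes: x right, y up, looking along -z (the intrinsics and any distortion apply to the point x, -y, -z); pixel columns grow to the right and rows downward; lengths in mm; the calibration is good to about 2 mm. A picture is of the moment at which its call begins. There is no depth.
- job_done(): hands the job in; it is judged then, once.
Trained networks look in a picture, given as the dict that the camera call returned (one of the last four; its "shot" number tells which), for a name from the list of things; names that differ only in an ending like _2 or _b are one class to them, and where a whole thing is asked for, a point or a joint stands for the part that bears it (a point fixed in the world has none). Each returns a list of dicts, best first, with "p" (0 to 1); they miss things now and then, are a little off and sometimes report something else, mostly with a low value. They report only what shows in the picture. A call takes as long as a camera call. They do not tell look-alikes from the thing itself.
- cut_out(name, picture): "region" (420x560 bool, what is visible of it) and "box" ([left, top, right, bottom] in pixels, round what is visible of it).
The state is a dict: "t": time; "joints": joint angles; "qvel": joint speeds; "tau": joint torques, N m; "eef_pos": TCP position; "tcp_rot": TCP orientation; "ft_force": force on the tool from outside, world axes, zero at the start; "moment": the same for the moment, N m; "opening": opening from 0.0 (shut) to 1.0 (fully open); "grip_force": force on a finger pad.
Only numpy, scipy, OpenCV 4.12 (cv2) and the standard library are available. Lean on these libraries where they do the work, as an engineer would, in place of code of your own. Each camera call takes 0.05 s, during which the arm holds its last target. There are 200 camera calls.

## Working session

There is one attempt and no reset: what is moved stays moved. The work goes in short steps, Python scripts to look and compute and a tool call to move; the robot and the scene stay as the last step left them, time stands still between calls to the robot, and variables do not carry over. Pictures are saved under pics/ and viewed, at most 10 in all, crops included, and the job is handed in when it is done.

Besides the shell and the picture viewer there is one more tool, called after "Request:" in YAML: its name, and indented under it one key for each argument. jog_arm: Moves the arm, as the interface text tells. Its arguments: {"type":"object","properties":{"motion":{"type":"array"},"grip":{"type":"number"}},"required":["motion"]}

```bash
mkdir -p pics
cat > h.py <<'E'
import numpy as np, cv2
from cell import state, read_camera, job_done, cut_out
def K(d):
    f=d["img"].shape[0]/2/np.tan(np.radians(d["vertical_fov"])/2); return f,d["cx"],d["cy"]
def ray(d,u,v):
    f,cx,cy=K(d);E=np.array(d["extrinsics"]); r=E[:3,:3]@np.array([(u-cx)/f,-(v-cy)/f,-1]); return E[:3,3],r
def onz(d,u,v,z):
    o,r=ray(d,u,v); return o+r*(z-o[2])/r[2]
def proj(d,P):
    f,cx,cy=K(d);E=np.array(d["extrinsics"]); p=E[:3,:3].T@(np.array(P,float)-E[:3,3]); return np.array([cx-f*p[0]/p[2],cy+f*p[1]/p[2]])
def tri(obs):
    A=np.zeros((3,3));b=np.zeros(3)
    for d,u,v in obs:
        o,r=ray(d,u,v);r=r/np.linalg.norm(r);M=np.eye(3)-np.outer(r,r);A+=M;b+=M@o
    return np.linalg.solve(A,b)
E
python3 - <<'E'
from h import *
ds={n:read_camera(n) for n in("scene","top","wrist")}
print({k:v for k,v in ds["top"].items() if k!="img"}, [k for k in ds["top"]])
for n in("scene","top"):
    d=ds[n]; print(n,np.round(np.array(d["extrinsics"])[:3],2).tolist(),d["vertical_fov"])
    for t in("dispenser","cup_standing_mid","cup_lying_mid","cup_in_mid","drain_mat","sugar_tin_mid","mug0_mid","espresso_cup_mid","water_glass_mid"):
        print(t,[(round(r["p"],2),np.round(r["box"]).tolist()) for r in cut_out(t,d)][:5])
a=np.hstack([ds["scene"]["img"],ds["top"]["img"]]);cv2.imwrite("pics/a.png",ds["scene"]["img"]);cv2.imwrite("pics/b.png",ds["top"]["img"])
print(state())
E
```

```text
{'vertical_fov': 50.77406516477366, 'cx': 273.6175555401264, 'cy': 212.27586500298614, 'extrinsics': array([[ 4.84829089e-03,  9.95239910e-01, -9.73345580e-02,
         3.94967831e+02],
       [-9.99985966e-01,  5.03313525e-03,  1.65361842e-03,
        -2.87366150e-01],
       [ 2.13564505e-03,  9.73251749e-02,  9.95250345e-01,
         1.25195149e+03],
       [ 0.00000000e+00,  0.00000000e+00,  0.00000000e+00,
         1.00000000e+00]]), 'shot': 2} ['img', 'vertical_fov', 'cx', 'cy', 'extrinsics', 'shot']
scene [[0.99, 0.1, -0.06, 444.84], [-0.12, 0.87, -0.47, -450.58], [0.0, 0.48, 0.88, 985.24]] 51.74603143969876
dispenser [(0.64, [256.0, 118.0, 280.0, 146.0]), (0.62, [243.0, 112.0, 298.0, 193.0])]
cup_standing_mid [(0.6, [203.0, 278.0, 232.0, 312.0]), (0.59, [208.0, 202.0, 235.0, 229.0]), (0.58, [243.0, 229.0, 268.0, 258.0]), (0.19, [261.0, 277.0, 315.0, 348.0])]
cup_lying_mid [(0.74, [271.0, 292.0, 301.0, 316.0])]
cup_in_mid [(0.85, [256.0, 118.0, 282.0, 148.0]), (0.7, [303.0, 213.0, 335.0, 241.0])]
drain_mat [(0.91, [260.0, 278.0, 314.0, 350.0])]
sugar_tin_mid [(0.85, [301.0, 10
[... 856 characters left out ...]
.0])]
{'t': 1.05, 'joints': array([-1.37660991e+00,  4.90885390e-01,  1.55891560e+00,  2.67832986e-05,
        1.09170977e+00, -1.05623020e-01]), 'qvel': array([ 5.70720508e-04, -7.10091357e-04, -8.75923478e-04, -7.17803141e-04,
        9.60101240e-05,  1.32224570e-03]), 'tau': array([ 1.34589409e-04, -6.12481213e+01, -2.58433664e+01,  6.92475750e-02,
        4.45964816e-02,  3.34049140e-06]), 'eef_pos': array([ 184.60250838, -597.12452222,  200.7646429 ]), 'tcp_rot': array([ 3.14150872e+00, -1.50032161e-05,  2.99797095e-01]), 'ft_force': array([-0.09065009,  0.18592183,  0.16600409]), 'moment': array([ 0.04965132, -0.06921747,  0.01020097]), 'grip_force': 0.0, 'opening': 1.0000254239556852}
```

View pics/a.png

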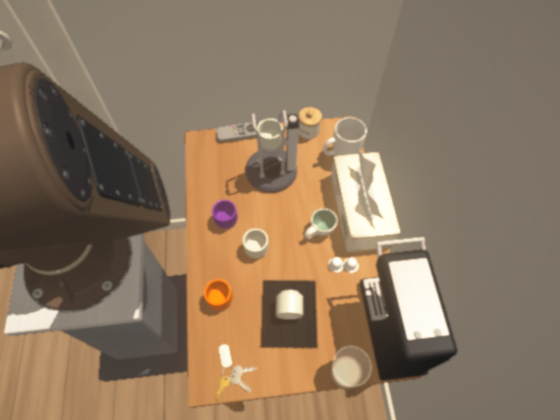

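View pics/b.png

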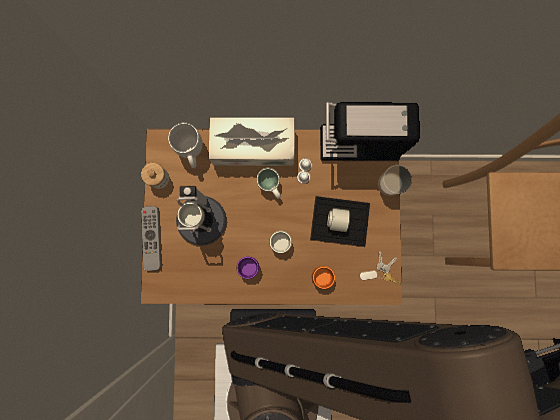

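Candidates in the top view: white handleless cup (281,242), purple look-alike (248,268), orange look-alike (323,278), green handled espresso cup (268,181). The white one at (281,242) is the standing cup. The lying cup is on the mat at (338,220), and the dispenser at (190,215) has its mast pointing up (+x).

```bash
cat >> h.py <<'E'
from scipy.optimize import least_squares
def cyl(c,ax,r=30,h=52):
    ax=np.array(ax,float);ax/=np.linalg.norm(ax);a=np.cross(ax,[.3,.5,.8]);a/=np.linalg.norm(a);b=np.cross(ax,a)
    t=np.linspace(0,2*np.pi,60)
    ring=np.outer(np.cos(t),a)+np.outer(np.sin(t),b)
    c=np.array(c,float)
    return np.vstack([c+ax*h/2+r*ring,c-ax*(h/2-7)+r*ring,c-ax*h/2+22*ring])
def pbox(d,P):
    q=np.array([proj(d,p) for p in P]);return np.r_[q.min(0),q.max(0)]
def fitbox(obs,f,x0):
    s=least_squares(lambda x:np.concatenate([pbox(d,f(x))-b for d,b in obs]),x0,loss="soft_l1");return s.x,s.fun
def best(n,d,near=None):
    R=[r for r in cut_out(n,d)]
    if near is not None: R.sort(key=lambda r:np.hypot((r["box"][0]+r["box"][2])/2-near[0],(r["box"][1]+r["box"][3])/2-near[1]))
    return R[0] if R else None
E
python3 - <<'E'
from h import *
s=read_camera("scene");t=read_camera("top")
S=lambda n,a,b:[(s,best(n,s,a)["box"]),(t,best(n,t,b)["box"])]
for z,n,a,b in((26,"cup_standing_mid",(256,243),(281,242)),(156,"cup_in_mid",(269,133),(190,213))):
    x,f=fitbox(S(n,a,b),lambda x:cyl([x[0],x[1],z],[0,0,1]),[600,0]);print(n,x.round(1),f.round(1))
r=best("drain_mat",t); 
m=cv2.convexHull(np.argwhere(r["region"])[:,::-1].astype(np.int32));q=cv2.boxPoints(cv2.minAreaRect(m))
P=np.array([onz(t,*p,6) for p in q]);print("mat",P.round(0).tolist(),P.mean(0).round(0))
for i in range(4):
    e=P[(i+1)%4]-P[i];print(np.linalg.norm(e).round(),np.degrees(np.arctan2(e[1],e[0])).round(1))
x,f=fitbox(S("cup_lying_mid",(286,304),(338,220)),lambda x:cyl([x[0],x[1],33],[np.cos(x[2]),np.sin(x[2]),0]),[600,-120,-1.6]);print("lying",x.round(2),f.round(1))
for n,z in(("espresso_cup_mid",25),("water_glass_mid",43),("mug0_mid",50),("sugar_tin_mid",40)):
    b=best(n,t)["box"];print(n,onz(t,(b[0]+b[2])/2,(b[1]+b[3])/2,z).round())
print("mast top",onz(t,188,190,205).round(), "base",onz(t,202,221,5).round())
print("corners",onz(t,147,129,0).round(),onz(t,400,129,0).round(),onz(t,142,302,0).round())
for p in((248,268),(323,278),(380,258)):print(onz(t,*p,25).round())
a=cv2.resize(t["img"][140:300,130:290],(600,600),interpolation=cv2.INTER_CUBIC);cv2.imwrite("pics/c.png",a)
E
```

```text
cup_standing_mid [431.1 -22.7] [-1.5  0.7  0.  -0.4 -2.9 -0.5  1.4 -0.6]Traceback (most recent call last):
  File "<stdin>", line 5, in <module>
  File "<stdin>", line 3, in <lambda>
TypeError: 'NoneType' object is not subscriptable
```

Run:
```python
from h import *
s=read_camera("scene");t=read_camera("top")
def S(n,a,b):
    return [(d,r["box"]) for d,r in((s,best(n,s,a)),(t,best(n,t,b))) if r]
try:
  for z,n,a,b in((26,"cup_standing_mid",(256,243),(281,242)),(156,"cup_in_mid",(269,133),(190,213))):
    x,f=fitbox(S(n,a,b),lambda x:cyl([x[0],x[1],z],[0,0,1]),[600,0]);print(n,x.round(1),f.round(1))
except Exception as e: print(e)
r=best("drain_mat",t,(340,222)) 
if r:
  m=cv2.convexHull(np.argwhere(r["region"])[:,::-1].astype(np.int32));q=cv2.boxPoints(cv2.minAreaRect(m))
  P=np.array([onz(t,*p,6) for p in q]);print("mat",P.mean(0).round(0))
  for i in range(2):
    e=P[(i+1)%4]-P[i];print(np.linalg.norm(e).round(),np.degrees(np.arctan2(e[1],e[0])).round(1))
x,f=fitbox(S("cup_lying_mid",(286,304),(338,220)),lambda x:cyl([x[0],x[1],33],[np.cos(x[2]),np.sin(x[2]),0]),[500,-120,-1.6]);print("lying",x.round(2),f.round(1))
for n,z in(("espresso_cup_mid",25),("water_glass_mid",43),("mug0_mid",50),("sugar_tin_mid",40)):
    b=best(n,t)
    if b: b=b["box"];print(n,onz(t,(b[0]+b[2])/2,(b[1]+b[3])/2,z).round())
print("mast top",onz(t,188,190,205).round(), "base",onz(t,202,221,5).round())
print("corners",onz(t,147,129,0).round(),onz(t,400,129,0).round(),onz(t,142,302,0).round())
for p in((248,268),(323,278),(380,258)):print(onz(t,*p,25).round())
a=cv2.resize(t["img"][150:290,160:380],(800,509),interpolation=cv2.INTER_CUBIC);cv2.imwrite("pics/c.png",a)
```

```text
cup_standing_mid [432.4 -19.4] [ 1.9  1.1  0.7 -1.8 -2.5  1.9  2.5  1.4]
cup_in_mid [496.8 195.7] [  3.7   1.8  -1.1   3.2  -0.6  15.1 -14.9 -22. ]
mat [ 492. -189.    6.]
129.0 -7.1
161.0 -96.7
lying [ 491.24 -176.65   -3.07] [ 0.7 -0.9 -3.6  2.1  0.1 -1.4 -0.4  0.4]
espresso_cup_mid [594.  15.  25.]
water_glass_mid [ 596. -332.   43.]
mug0_mid [690. 245.  50.]
sugar_tin_mid [613. 330.  40.]
mast top [550. 203. 205.] base [491. 200.   5.]
corners [758. 365.   0.] [ 762. -367.    0.] [264. 363.   0.]
[361.  67.  25.]
[ 334. -139.   25.]
[ 390. -296.   25.]
```

View pics/c.png

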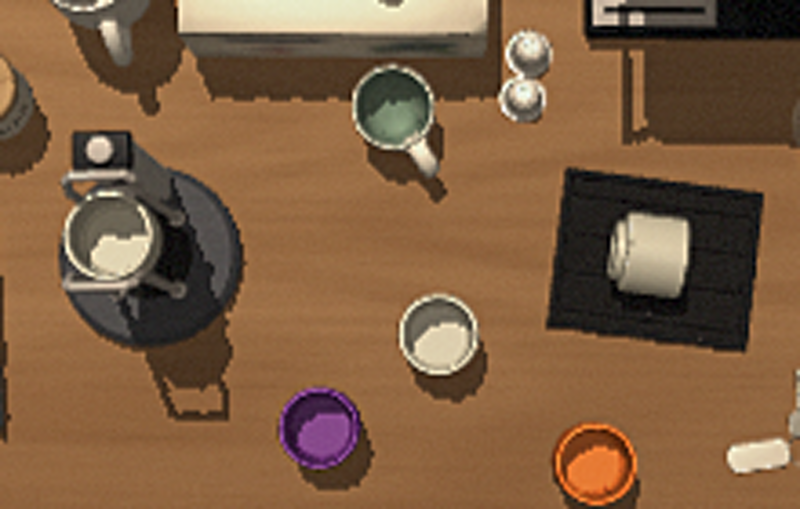

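The crop shows the white handleless standing cup at crop (438,335), with orange and purple as distinct look-alikes. The lying cup's foot points left and its mouth right, and the dispenser's guides are almost aligned with world x/y. Moving to the standing cup.

Request:
jog_arm:
  motion:
    - [[31, -36, -10], 0.1]
    - [[62, -73, -20], 0.2]
    - [[93, -110, -30], 0.27]
    - [[124, -147, -40], 0.27]
    - [[155, -183, -50], 0.27]

```text
t: 2.5
eef_pos: [279.0, -374.6, 251.2]
tcp_rot: [3.141, -0.0, 0.029]
ft_force: [1.1, 0.0, 0.2]
opening: 1.0
grip_force: 0.0
```

```bash
cat >> h.py <<'E'
from scipy.spatial.transform import Rotation as Ro
def go(x,y,z=None,yaw=None):
    s=state();p=s["eef_pos"];R=Ro.from_euler("xyz",s["tcp_rot"]).as_matrix()
    d=R.T@(np.array([x,y,p[2] if z is None else z])-p)
    print("shift",d.round(1),"turn",None if yaw is None else round(-(yaw-s["tcp_rot"][2]),3),"yaw",s["tcp_rot"][2].round(4),"pos",p.round(1),"t",s["t"])
E
python3 -c "
from h import *
go(431,-21,250,0.03);print(state()['joints'].round(2),state()['ft_force'])"
```

```text
shift [ 162.3 -349.1    1.1] turn -0.001 yaw 0.0292 pos [ 279.  -374.6  251.2] t 2.5
[-1.07  0.21  1.86  0.    1.07  0.47] [1.13146344 0.00499334 0.20110126]
```

Request:
jog_arm:
  motion:
    - [[19, -42, 0], 0]
    - [[38, -83, 0], 0]
    - [[57, -124, 0], 0]
    - [[76, -165, 0], 0]
    - [[95, -206, 0], 0]

```text
t: 3.0
eef_pos: [367.8, -166.1, 251.0]
tcp_rot: [3.141, -0.001, 0.029]
ft_force: [0.7, 0.1, -0.6]
opening: 1.001
grip_force: 0.0
```

Request:
jog_arm:
  motion:
    - [[19, -42, 0], 0]
    - [[38, -83, 0], 0]
    - [[56, -121, 0], 0]
    - [[65, -138, 0], 0]
    - [[67, -143, 0], 0]

```text
t: 3.5
eef_pos: [430.7, -21.2, 250.8]
tcp_rot: [3.142, -0.0, 0.033]
ft_force: [-0.0, -0.1, -0.1]
opening: 1.001
grip_force: 0.0
```

Run:
```python
from h import *
go(431,-21,250,0.03)
w=read_camera("wrist");cv2.imwrite("pics/d.png",w["img"])
E=np.array(w["extrinsics"]);print(E.round(2).tolist(),w["vertical_fov"])
for r in cut_out("cup_standing_mid",w):
    b=np.array(r["box"]);x,f=fitbox([(w,b)],lambda x:cyl([x[0],x[1],26],[0,0,1]),[431,-21]);print(r["p"],b.round(),x.round(1),f.round(1))
```

```text
shift [ 0.3 -0.2  0.8] turn 0.003 yaw 0.0326 pos [430.7 -21.2 250.8] t 3.5
[[0.03, 0.97, 0.25, 501.14], [-1.0, 0.03, 0.01, -19.16], [-0.0, -0.25, 0.97, 434.75], [0.0, 0.0, 0.0, 1.0]] 70.2215243089787
0.97 [194. 204. 243. 253.] [363.4  66.9] [ 0.2 -0.3 -0.3  0.2]
0.91 [340. 230. 367. 270.] [ 335. -113.] [-18.6  -3.8   2.1   6.2]
0.74 [259. 160. 304. 204.] [433.8 -18.9] [-0.8 -2.2  0.8  2.2]
```

View pics/d.png

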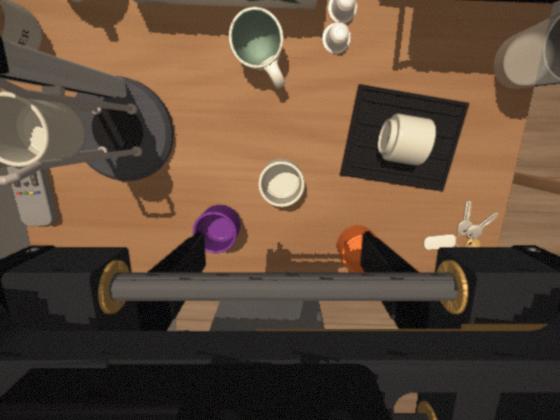

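Wrist view: standing cup at (282,183) between the purple and orange look-alikes, nothing in the fingers' way. Lying cup at (406,138), dispenser at upper left. Descending.

Request:
jog_arm:
  motion:
    - [[2, -2, 50], 0]
    - [[2, -2, 100], 0]
    - [[2, -2, 150], 0]
    - [[2, -2, 190], 0]
    - [[2, -2, 205], 0]

```text
t: 4.1
eef_pos: [430.3, -21.9, 42.9]
tcp_rot: [-3.141, 0.004, 0.028]
ft_force: [0.0, -0.9, -0.2]
opening: 1.002
grip_force: 0.0
```

Request:
jog_arm:
  motion:
    - [[0, 0, 0], 0]
    - [[0, 0, 0], 0]
    - [[0, 0, 0], 0]
    - [[0, 0, 0], 0]
    - [[0, 0, 0], 0]
  grip: 0.375

```text
t: 4.6
eef_pos: [432.5, -20.9, 46.5]
tcp_rot: [3.141, -0.002, 0.03]
ft_force: [0.8, 0.1, 0.2]
opening: 0.652
grip_force: 0.0
```

Request:
jog_arm:
  motion:
    - [[0, 0, 0], 0]
    - [[0, 0, 0], 0]
  grip: 0.39

```text
t: 4.8
eef_pos: [432.2, -20.8, 46.0]
tcp_rot: [3.141, -0.0, 0.03]
ft_force: [0.4, -0.5, 0.6]
opening: 0.612
grip_force: 0.0
```

Request:
jog_arm:
  motion:
    - [[0, 0, 0], 0]
    - [[0, 0, 0], 0]
    - [[0, 0, 0], 0]
  grip: 0.4

```text
t: 5.1
eef_pos: [432.1, -20.8, 45.7]
tcp_rot: [3.142, 0.0, 0.03]
ft_force: [-0.1, 0.1, -0.4]
opening: 0.599
grip_force: 0.0
```

Request:
jog_arm:
  motion:
    - [[0, 0, 0], 0]
    - [[0, 0, 0], 0]
    - [[0, 0, 0], 0]
  grip: 0.5

```text
t: 5.4
eef_pos: [432.1, -20.8, 45.7]
tcp_rot: [3.142, 0.0, 0.03]
ft_force: [-1.8, 0.0, -0.4]
opening: 0.499
grip_force: 0.0
```

Run:
```python
from h import *
s=read_camera("scene");w=read_camera("wrist")
cv2.imwrite("pics/e.png",np.hstack([cv2.resize(s["img"][150:330,160:360],(400,360)),w["img"][60:420,80:480]]))
print(state())
```

```text
{'t': 5.5, 'joints': array([-2.00990238e-01,  4.86769603e-01,  2.17088712e+00, -2.26519716e-04,
        4.83879965e-01,  1.34016648e+00]), 'qvel': array([ 0.00022494, -0.00058119, -0.00040725, -0.00057636,  0.00093602,
        0.00047726]), 'tau': array([ 1.82630723e-03, -4.66818523e+01, -1.15581840e+01,  2.48051144e-02,
       -7.16410764e-02,  1.75276881e-05]), 'eef_pos': array([432.12187083, -20.81788595,  45.71825449]), 'tcp_rot': array([ 3.14147726e+00, -3.03810325e-05,  2.98401181e-02]), 'ft_force': array([ 0.64528468, -0.32327957,  0.6241946 ]), 'moment': array([0.01872719, 0.0352353 , 0.01115758]), 'grip_force': 0.0, 'opening': 0.5027408727335151}
```

View pics/e.png

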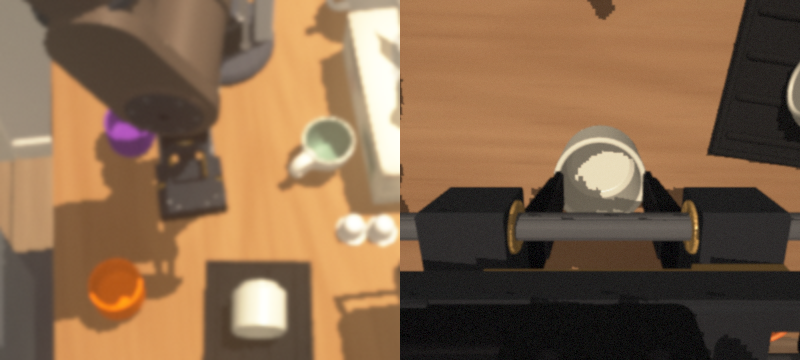

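Run:
```python
from h import *
w=read_camera("wrist");print(np.array(w["extrinsics"]).round(2).tolist(),w["cx"],w["cy"])
for r in cut_out("cup_standing_mid",w)[:2]:
    b=np.array(r["box"]);print(r["p"],b)
    x,f=fitbox([(w,b)],lambda x:cyl([x[0],x[1],26],[0,0,1]),[440,-21]);print(x.round(1),f.round(1))
for p in([432,-21,40],[432,3,21],[432,-45,21],[432,-21,52]):print(p,proj(w,p).round())
cv2.imwrite("pics/w1.png",w["img"])
g=cv2.cvtColor(w["img"],cv2.COLOR_BGR2GRAY)
# rim circle: bright ring pixels -> ellipse at z=52
r=cut_out("cup_standing_mid",w)
if r:
    m=r[0]["region"].astype(np.uint8);print("rows per col extents",[(c,np.flatnonzero(m[:,c])[[0,-1]].tolist()) for c in range(int(r[0]["box"][0])+2,int(r[0]["box"][2]),8) if m[:,c].any()])
```

```text
[[0.03, 0.97, 0.25, 502.62], [-1.0, 0.03, 0.01, -18.96], [-0.0, -0.25, 0.97, 229.66], [0.0, 0.0, 0.0, 1.0]] 282.72680228040093 207.36364531467612
0.59 [234.7 187.3 324.4 270.6]
[433.1 -18.8] [-2.4 -3.2  2.5 15.3]
0.54 [451.4 393.6 463.8 399.1]
[ 244.4 -141.3] [-78.5  -2.1   1.5  98.4]
[432, -21, 40] [283. 238.]
[432, 3, 21] [250. 228.]
[432, -45, 21] [316. 230.]
[432, -21, 52] [283. 245.]
rows per col extents [(236, [225, 230]), (244, [207, 269]), (252, [197, 271]), (260, [190, 271]), (268, [187, 271]), (276, [186, 271]), (284, [186, 271]), (292, [187, 271]), (300, [191, 271]), (308, [197, 271]), (316, [208, 268])]
```

Request:
jog_arm:
  motion:
    - [[0, 0, 0], 0]
    - [[0, 0, 0], 0]
    - [[0, 0, 0], 0]
    - [[0, 0, 0], 0]
  grip: 0.7

```text
t: 6.05
eef_pos: [432.1, -20.8, 45.7]
tcp_rot: [3.141, 0.0, 0.03]
ft_force: [-0.7, 0.3, -0.4]
opening: 0.307
grip_force: 0.0
```

Run:
```python
from h import *
w=read_camera("wrist")
cv2.imwrite("pics/f.png",cv2.resize(w["img"][130:330,140:420],(784,560),interpolation=cv2.INTER_CUBIC))
```

```text
(no output)
```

View pics/f.png

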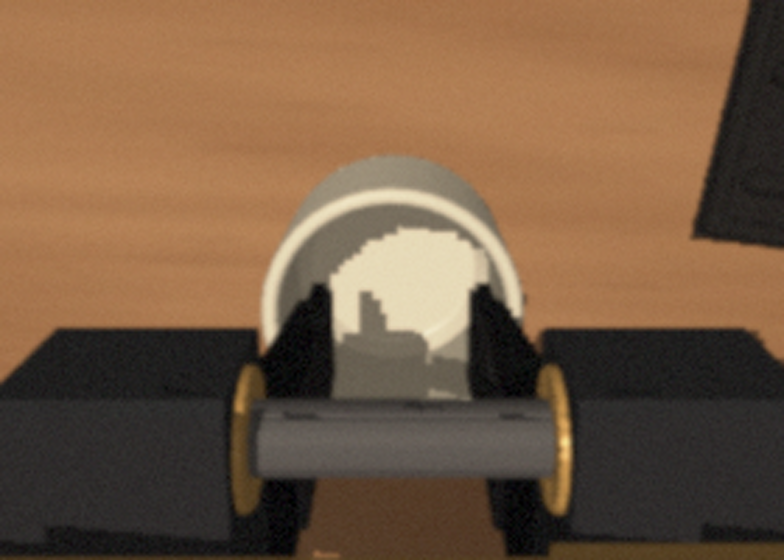

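The finger gap measures about 1.65 px/mm at every opening, which puts the visible fingertips about 39 mm higher than the stated tool frame does. They closed above the rim without touching it. I'll open and go down slowly, watching the force.

Request:
jog_arm:
  motion:
    - [[0, 0, 0], 0]
    - [[0, 0, 0], 0]
    - [[0, 0, 0], 0]
    - [[0, 0, 0], 0]
    - [[0, 0, 0], 0]
  grip: 0

```text
t: 6.6
eef_pos: [432.1, -20.8, 45.7]
tcp_rot: [3.141, -0.0, 0.03]
ft_force: [0.7, -0.2, 0.0]
opening: 0.666
grip_force: 0.0
```

Request:
jog_arm:
  motion:
    - [[0, 0, 0], 0]
    - [[0, 0, 4], 0]
    - [[0, 0, 8], 0]
    - [[0, 0, 12], 0]
    - [[0, 0, 15], 0]

```text
t: 7.1
eef_pos: [432.0, -20.8, 30.2]
tcp_rot: [-3.142, 0.001, 0.03]
ft_force: [0.2, 0.2, 0.1]
opening: 0.994
grip_force: 0.0
```

Run:
```python
from h import *
w=read_camera("wrist");print(state()["ft_force"],state()["eef_pos"])
cv2.imwrite("pics/g.png",w["img"][60:420])
```

```text
[-0.01537344  0.2097038  -1.00611767] [431.85914432 -20.78140881  29.92507122]
```

View pics/g.png

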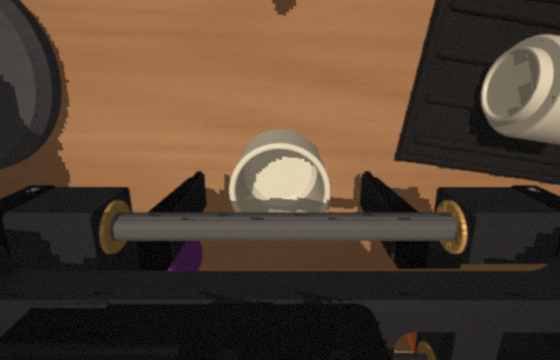

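View: open fingertips at (204,235) and (363,235) straddle the rim, which spans cols 230–330. Continuing down slowly with a force watch.

Request:
jog_arm:
  motion:
    - [[0, 0, 2], 0]
    - [[0, 0, 4], 0]
    - [[0, 0, 5], 0]
    - [[0, 0, 6], 0]
    - [[0, 0, 7], 0]

```text
t: 7.65
eef_pos: [432.2, -20.8, 23.7]
tcp_rot: [3.141, -0.0, 0.03]
ft_force: [0.1, -1.0, 1.1]
opening: 1.003
grip_force: 0.0
```

Request:
jog_arm:
  motion:
    - [[0, 0, 1], 0]
    - [[0, 0, 2], 0]
    - [[0, 0, 3], 0]
    - [[0, 0, 3], 0]

```text
t: 8.05
eef_pos: [432.1, -20.8, 20.6]
tcp_rot: [3.142, 0.0, 0.03]
ft_force: [-0.3, 0.5, 0.1]
opening: 1.003
grip_force: 0.0
```

```bash
python3 -c "
from h import *
s=state();print(s['eef_pos'],s['ft_force'],s['moment'],s['tau'])"
```

```text
[432.0634116  -20.79932074  20.60547648] [-0.32843512  0.47267934  0.09190888] [ 0.03096747  0.00506873 -0.01138201] [-4.18588883e-03 -4.80232751e+01 -9.49905306e+00  2.14845937e-02
 -1.11295979e-01  3.31698368e-05]
```

No contact at a reported z of 20.6, so the ~39 mm offset is confirmed: tips ≈ eef_z + 14. Descending to grasp.

Request:
jog_arm:
  motion:
    - [[0, -1, 4], 0]
    - [[0, -1, 8], 0]
    - [[0, -1, 11], 0]
    - [[0, -1, 13], 0]
    - [[0, -1, 13], 0]

```text
t: 8.55
eef_pos: [431.9, -19.8, 7.4]
tcp_rot: [-3.142, 0.001, 0.03]
ft_force: [0.2, -1.1, 0.4]
opening: 1.0
grip_force: 0.0
```

Request:
jog_arm:
  motion:
    - [[0, 0, 0], 0]
    - [[0, 0, 0], 0]
    - [[0, 0, 0], 0]
    - [[0, 0, 0], 0]
    - [[0, 0, 0], 0]
  grip: 0.375

```text
t: 9.05
eef_pos: [432.1, -19.8, 7.8]
tcp_rot: [3.141, -0.0, 0.03]
ft_force: [-0.2, 2.3, 1.1]
opening: 0.649
grip_force: 0.9
```

Request:
jog_arm:
  motion:
    - [[0, 0, 0], 0]
    - [[0, 0, 0], 0]
  grip: 0.39

```text
t: 9.25
eef_pos: [432.1, -19.8, 7.8]
tcp_rot: [3.141, -0.0, 0.03]
ft_force: [0.0, 1.1, 2.7]
opening: 0.628
grip_force: 30.0
```

Request:
jog_arm:
  motion:
    - [[0, 0, 0], 0]
    - [[0, 0, 0], 0]
  grip: 0.41

```text
t: 9.45
eef_pos: [432.1, -19.8, 7.8]
tcp_rot: [3.141, -0.0, 0.03]
ft_force: [-0.5, 1.5, 2.8]
opening: 0.629
grip_force: 30.0
```

Request:
jog_arm:
  motion:
    - [[0, 0, -10], 0]
    - [[0, 0, -50], 0]
    - [[0, 0, -100], 0]
    - [[0, 0, -150], 0]
    - [[0, 0, -200], 0]

```text
t: 9.95
eef_pos: [431.2, -19.7, 210.5]
tcp_rot: [3.141, -0.0, 0.03]
ft_force: [1.1, -0.4, -1.9]
opening: 0.63
grip_force: 30.0
```

Request:
jog_arm:
  motion:
    - [[3, -40, -25], 0]
    - [[6, -80, -45], 0]
    - [[9, -120, -45], 0]
    - [[12, -145, -45], 0]
    - [[12, -150, -45], 0]

```text
t: 10.45
eef_pos: [439.1, 132.5, 253.3]
tcp_rot: [-3.141, -0.0, 0.032]
ft_force: [-0.6, -0.2, -2.3]
opening: 0.625
grip_force: 30.0
```

Request:
jog_arm:
  motion:
    - [[0, 0, 0], 0]
    - [[0, 0, 0], 0]

```text
t: 10.65
eef_pos: [439.3, 129.8, 252.8]
tcp_rot: [3.141, 0.0, 0.03]
ft_force: [1.0, 0.2, -1.4]
opening: 0.628
grip_force: 30.0
```

```bash
cat >> h.py <<'E'
def circ(m,d,z,x0,r=30):
    # fit the outer rim circle at height z to the contour of a mask by distance
    pts=m.astype(float);P=np.array([onz(d,u,v,z)[:2] for u,v in pts])
    s=least_squares(lambda x:np.hypot(P[:,0]-x[0],P[:,1]-x[1])-r,x0,loss="soft_l1",f_scale=1.0);return s.x,np.std(s.fun)
E
python3 - <<'E'
from h import *
w=read_camera("wrist");st=state();print(st["eef_pos"],st["opening"],st["grip_force"],np.array(w["extrinsics"])[:3,3])
for n in("cup_in_mid","dispenser","cup_standing_mid"):
    for r in cut_out(n,w)[:2]:
        print(n,r["p"],np.round(r["box"]))
        if n=="cup_in_mid":
            x,f=fitbox([(w,r["box"])],lambda x:cyl([x[0],x[1],156],[0,0,1])[:60],[497,197]);print(x,f.round(1))
            c=max(cv2.findContours(r["region"].astype(np.uint8),0,1)[0],key=len)[:,0]
            print(circ(c,w,182,[497,197]))
cv2.imwrite("pics/h.png",cv2.resize(w["img"][0:300,0:400],(800,600),interpolation=cv2.INTER_CUBIC));cv2.imwrite("pics/h0.png",w["img"])
np.save("h0.npy",{k:w[k] for k in w},allow_pickle=True)
E
```

```text
[439.43678671 129.61642568 252.73962977] 0.6309300118372544 29.999615808483213 [509.89465432 131.69770851 436.70654607]
cup_in_mid 0.74 [158. 109. 238. 184.]
[493.72383578 202.36780615] [ 4.2  0.8 -4.3 -1.3]
(array([494.17954078, 202.50690275]), np.float64(1.4100046142037226))
cup_in_mid 0.53 [486. 123. 552. 173.]
[492.79288445 -67.42956569] [-3.6 -1.5  3.1 19.6]
(array([493.59778444, -66.16883001]), np.float64(5.581493952316833))
dispenser 0.57 [150.  58. 282. 206.]
cup_standing_mid 0.93 [226. 198. 342. 320.]
cup_standing_mid 0.68 [437. 237. 495. 267.]
```

View pics/h.png

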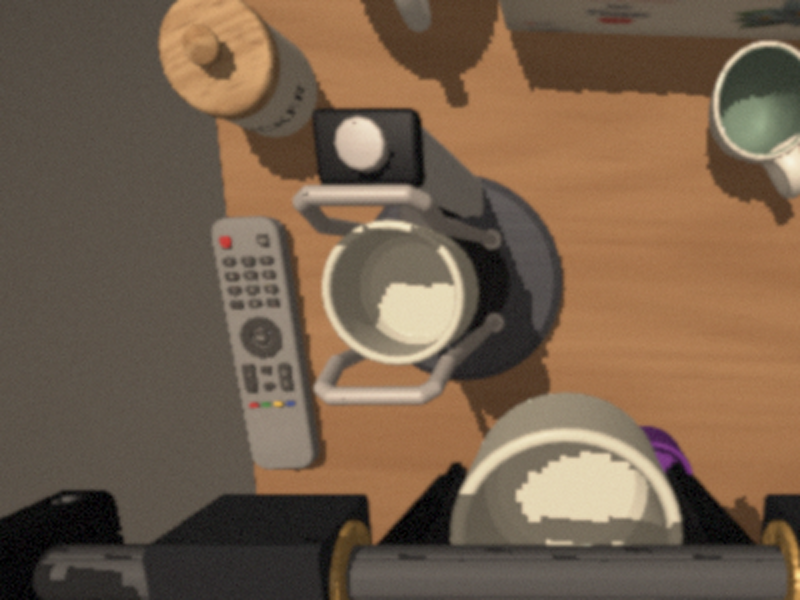

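The rim of the cup in the dispenser spans crop (323..465, 222..362). Guide bars run (300..425,197) and (325..430,395), and two wire feet show at (490,240) and (497,322). Computing the axis and yaw.

Run:
```python
from h import *
w=np.load("h0.npy",allow_pickle=True).item()
g=lambda u,v,z:onz(w,u/2,v/2,z).round(1)
print("rim ctr",g(394,292,182),"L",g(323,292,182),"R",g(465,292,182),"T",g(394,222,182),"B",g(394,362,182))
for z in(214,):
    a,b,c,d=g(300,197,z),g(427,197,z),g(322,395,z),g(432,395,z);print("bars",a,b,c,d,"mid",(a+b+c+d)/4)
print("feet",g(490,240,6),g(497,322,6))
print("mast top",g(318,110,205),g(418,110,205),g(322,183,205),g(422,183,205))
print("held",[g(452,520,297),g(682,520,297),g(567,432,297)])
```

```text
rim ctr [494.7 203.3 182. ] L [493.8 233.  182. ] R [495.6 173.6 182. ] T [522.7 202.2 182. ] B [465.1 204.6 182. ]
bars [528.5 226.  214. ] [529.8 181.3 214. ] [457.1 223.5 214. ] [458.4 181.5 214. ] mid [493.45  203.075 214.   ]
feet [521.6 184.9   6. ] [465.3 180.    6. ]
mast top [558.6 221.1 205. ] [559.6 185.7 205. ] [534.3 221.4 205. ] [535.4 185.  205. ]
held [array([445.3, 158.7, 297. ]), array([447. , 100.5, 297. ]), array([469.3, 130.3, 297. ])]
```

Request:
jog_arm:
  motion:
    - [[15, -20, 0], 0]
    - [[30, -40, 0], 0]
    - [[45, -58, 0], 0]
    - [[56, -72, 0], 0]
    - [[56, -72, 0], 0]

```text
t: 11.35
eef_pos: [494.3, 204.7, 252.2]
tcp_rot: [3.142, 0.0, 0.03]
ft_force: [-0.7, -0.3, -1.4]
opening: 0.629
grip_force: 30.0
```

Run:
```python
from h import *
go(493.5,203.2,215,0.025)
w=read_camera("wrist")
f=np.mean([(state()["ft_force"]) for _ in range(5)],0);print(f)
for r in cut_out("cup_standing_mid",w)[:1]:
    print(r["p"],np.round(r["box"]),[onz(w,u,(r["box"][1]+r["box"][3])/2,297).round(1) for u in r["box"][::2]])
go(493.5,203.2,215,0.025)
```

```text
shift [-0.9  1.5 37.2] turn 0.005 yaw 0.0301 pos [494.3 204.7 252.2] t 11.35
[-0.65189935  0.12272795 -1.21522984]
0.66 [360. 249. 381. 271.] [array([502.6, 165.8, 297. ]), array([502.9, 155.3, 297. ])]
shift [ 0.4  0.4 37.3] turn 0.005 yaw 0.0298 pos [493.1 203.6 252.3] t 11.45
```

Request:
jog_arm:
  motion:
    - [[0.4, 0.4, 10], 0]
    - [[0.4, 0.4, 22], 0]
    - [[0.4, 0.4, 34], 0]
    - [[0.4, 0.4, 44], 0]
    - [[0.4, 0.4, 50], 0]

```text
t: 11.95
eef_pos: [493.5, 203.5, 201.3]
tcp_rot: [3.141, 0.001, 0.03]
ft_force: [0.7, -0.7, -1.6]
opening: 0.627
grip_force: 30.0
```

Request:
jog_arm:
  motion:
    - [[0, 0, 2], 0]
    - [[0, 0, 5], 0]
    - [[0, 0, 8], 0]
    - [[0, 0, 11], 0]
    - [[0, 0, 14], 0]

```text
t: 12.45
eef_pos: [493.9, 203.8, 188.6]
tcp_rot: [3.142, -0.0, 0.03]
ft_force: [1.4, -0.1, -2.2]
opening: 0.628
grip_force: 30.0
```

Request:
jog_arm:
  motion:
    - [[0, 0, 3], 0]
    - [[0, 0, 6], 0]
    - [[0, 0, 9], 0]
    - [[0, 0, 12], 0]
    - [[0, 0, 15], 0]

```text
t: 12.95
eef_pos: [493.9, 203.7, 173.4]
tcp_rot: [3.141, -0.0, 0.03]
ft_force: [-0.0, -0.1, -1.4]
opening: 0.631
grip_force: 30.0
```

Request:
jog_arm:
  motion:
    - [[0, 0, 4], 0]
    - [[0, 0, 8], 0]
    - [[0, 0, 12], 0]
    - [[0, 0, 15], 0]
    - [[0, 0, 18], 0]

```text
t: 13.45
eef_pos: [493.9, 203.8, 155.5]
tcp_rot: [3.142, -0.0, 0.03]
ft_force: [0.0, 0.0, -0.3]
opening: 0.63
grip_force: 30.0
```

Request:
jog_arm:
  motion:
    - [[0, 0, 3], 0]
    - [[0, 0, 6], 0]
    - [[0, 0, 9], 0]
    - [[0, 0, 11], 0]
    - [[0, 0, 13], 0]

```text
t: 13.95
eef_pos: [493.9, 203.8, 142.6]
tcp_rot: [3.142, -0.0, 0.03]
ft_force: [-0.9, 1.2, -0.3]
opening: 0.631
grip_force: 30.0
```

Request:
jog_arm:
  motion:
    - [[0, 0, 1], 0]
    - [[0, 0, 2], 0]
    - [[0, 0, 3], 0]
    - [[0, 0, 4], 0]
    - [[0, 0, 4], 0]

```text
t: 14.45
eef_pos: [493.9, 203.8, 138.6]
tcp_rot: [3.142, -0.0, 0.03]
ft_force: [0.5, -0.2, -0.8]
opening: 0.628
grip_force: 30.0
```

Run:
```python
from h import *
F=[]
for i in range(8):
    read_camera("wrist");F.append(state()["ft_force"])
print(np.mean(F,0).round(2),np.std(F,0).round(2));go(493.5,203.2,137,.03)
```

```text
[ 0.03  0.27 -0.38] [0.38 0.48 0.51]
shift [-0.4  0.6  1.8] turn -0.0 yaw 0.0298 pos [493.9 203.8 138.8] t 14.85
```

Request:
jog_arm:
  motion:
    - [[0, 0, 1], 0]
    - [[0, 0, 2], 0]
    - [[0, 0, 3], 0]
    - [[0, 0, 3], 0]

```text
t: 15.25
eef_pos: [493.8, 203.8, 135.5]
tcp_rot: [3.141, 0.0, 0.03]
ft_force: [0.6, -0.0, -0.1]
opening: 0.628
grip_force: 30.0
```

Run:
```python
from h import *
F=[]
for i in range(14):
    read_camera("wrist");F.append(state()["ft_force"])
print(np.mean(F,0).round(2),np.std(F,0).round(2));go(493.5,203.2,137,.03)
```

```text
[0.46 0.51 0.08] [0.58 0.71 0.39]
shift [-0.4  0.5 -1.3] turn -0.0 yaw 0.0297 pos [493.9 203.7 135.7] t 15.95
```

Request:
jog_arm:
  motion:
    - [[0, 0, 0], 0]
    - [[0, 0, 0], 0]
    - [[0, 0, 0], 0]
    - [[0, 0, 0], 0]
    - [[0, 0, 0], 0]
  grip: 0.15

```text
t: 16.45
eef_pos: [493.8, 203.7, 135.7]
tcp_rot: [3.141, -0.0, 0.03]
ft_force: [-0.3, 0.2, 0.2]
opening: 0.849
grip_force: 0.0
```

Run:
```python
from h import *
w=read_camera("wrist");go(493.5,203.2,260,.03);s=state();print(s["opening"],s["ft_force"])
cv2.imwrite("pics/i.png",w["img"])
for r in cut_out("cup_in_mid",w)[:2]: print(r["p"],np.round(r["box"]))
```

```text
shift [  -0.4    0.5 -124.3] turn -0.0 yaw 0.0298 pos [493.8 203.7 135.7] t 16.5
0.8485869815417936 [0.41554299 0.14112672 0.47360113]
```

Request:
jog_arm:
  motion:
    - [[0, 0, -15], 0]
    - [[0, 0, -40], 0]
    - [[0, 0, -80], 0]
    - [[0, 0, -120], 0]
    - [[0, 0, -130], 0]

```text
t: 17.05
eef_pos: [495.0, 204.1, 269.8]
tcp_rot: [-3.14, -0.006, 0.03]
ft_force: [-0.2, -1.1, -0.1]
opening: 0.847
grip_force: 0.0
```

First cup loaded. Heading to the lying cup with the tool turned so that it closes across the cup's body.

Request:
jog_arm:
  motion:
    - [[-1, 40, 0], -0.14]
    - [[-2, 80, 0], -0.28]
    - [[-4, 120, 0], -0.42]
    - [[-5, 160, 0], -0.56]
    - [[-6, 195, 0], -0.7]
  grip: 0

```text
t: 17.55
eef_pos: [493.2, 7.0, 265.2]
tcp_rot: [-3.141, 0.001, 0.735]
ft_force: [0.4, 0.3, -0.3]
opening: 0.999
grip_force: 0.0
```

```bash
python3 -c "
from h import *
go(492,-190,200,1.454)"
```

```text
shift [-133.   145.3   65.2] turn -0.719 yaw 0.7353 pos [493.2   7.  265.2] t 17.55
```

Request:
jog_arm:
  motion:
    - [[-30, 33, 15], -0.14]
    - [[-60, 66, 30], -0.29]
    - [[-90, 99, 45], -0.43]
    - [[-120, 131, 60], -0.58]
    - [[-133, 145, 65], -0.72]

```text
t: 18.05
eef_pos: [490.3, -190.7, 198.9]
tcp_rot: [-3.14, -0.0, 1.431]
ft_force: [-0.5, -0.3, -0.1]
opening: 1.004
grip_force: 0.0
```

Request:
jog_arm:
  motion:
    - [[0, 0, 0], 0]
    - [[0, 0, 0], 0]

```text
t: 18.25
eef_pos: [490.9, -188.0, 200.2]
tcp_rot: [-3.141, -0.0, 1.423]
ft_force: [-0.7, 0.0, -0.2]
opening: 1.003
grip_force: 0.0
```

Run:
```python
from h import *
w=read_camera("wrist");go(492,-190,0,1.454)
cv2.imwrite("pics/j.png",w["img"])
for r in cut_out("cup_lying_mid",w)[:2]:
    b=np.array(r["box"]);print(r["p"],b.round())
    m=cv2.findContours(r["region"].astype(np.uint8),0,1)[0];m=max(m,key=len)[:,0]
    print(cv2.minAreaRect(m),cv2.convexHull(m)[::3,0].tolist())
    x,f=fitbox([(w,b)],lambda x:cyl([x[0],x[1],33],[np.cos(x[2]),np.sin(x[2]),0]),[491,-177,-1.69]);print(x.round(3),f.round(1))
for r in cut_out("drain_mat",w)[:1]:
    m=max(cv2.findContours(r["region"].astype(np.uint8),0,1)[0],key=len)[:,0];q=cv2.boxPoints(cv2.minAreaRect(m));print("mat",[onz(w,*p,3).round(0)[:2].tolist() for p in q])
```

```text
shift [ -2.4   1.4 200.6] turn -0.03 yaw 1.4239 pos [ 491.1 -187.5  200.6] t 18.3
0.77 [256. 157. 308. 210.]
((284.2481384277344, 183.9626007080078), (54.08244705200195, 51.53562545776367), 87.1375961303711) [[293, 157], [309, 168], [309, 204], [296, 210], [272, 210], [261, 204], [258, 175], [261, 166], [276, 158]]
[ 492.044 -176.478   -1.681] [-0.1  1.   0.1 -0.8]
mat [[440.0, -101.0], [566.0, -117.0], [553.0, -273.0], [414.0, -256.0]]
```

View pics/j.png

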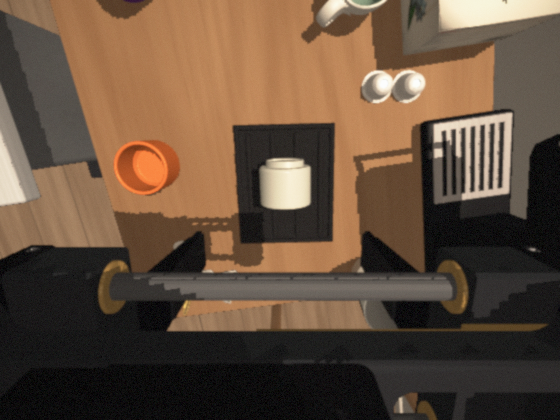

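View: foot toward the top (row 160), mouth edge at row 207, orange cup well clear. Descending to grasp near the mouth end.

Request:
jog_arm:
  motion:
    - [[-2, 0, 45], -0.03]
    - [[-2, 0, 90], -0.03]
    - [[-2, 0, 135], -0.03]
    - [[-2, 0, 170], -0.03]
    - [[-2, 0, 185], -0.03]

```text
t: 18.9
eef_pos: [490.1, -188.5, 13.2]
tcp_rot: [-3.139, -0.001, 1.457]
ft_force: [-0.3, 0.1, -0.2]
opening: 1.0
grip_force: 0.0
```

Request:
jog_arm:
  motion:
    - [[0, 0, 4], 0]
    - [[0, 0, 8], 0]
    - [[0, 0, 12], 0]
    - [[0, 0, 13], 0]
    - [[0, 0, 13], 0]

```text
t: 19.4
eef_pos: [491.2, -190.2, 3.3]
tcp_rot: [3.141, 0.0, 1.457]
ft_force: [0.9, 1.2, 0.4]
opening: 1.001
grip_force: 0.0
```

Request:
jog_arm:
  motion:
    - [[0, 0, 0], 0]
    - [[0, 0, 0], 0]
    - [[0, 0, 0], 0]
    - [[0, 0, 0], 0]
    - [[0, 0, 0], 0]
  grip: 0.365

```text
t: 19.9
eef_pos: [491.4, -190.3, 2.9]
tcp_rot: [3.14, 0.0, 1.457]
ft_force: [4.8, 0.7, 2.4]
opening: 0.656
grip_force: 2.2
```

Request:
jog_arm:
  motion:
    - [[0, 0, 0], 0]
    - [[0, 0, 0], 0]
  grip: 0.371

```text
t: 20.1
eef_pos: [492.4, -190.7, 3.3]
tcp_rot: [3.138, 0.001, 1.457]
ft_force: [6.0, 0.6, 2.5]
opening: 0.631
grip_force: 2.8
```

Request:
jog_arm:
  motion:
    - [[0, 0, 0], 0]
    - [[0, 0, 0], 0]
  grip: 0.373

```text
t: 20.3
eef_pos: [492.4, -190.7, 3.3]
tcp_rot: [3.138, 0.001, 1.457]
ft_force: [5.7, 0.5, 2.1]
opening: 0.627
grip_force: 8.8
```

The grip force scales with closure (2.8 N at 0.371, 8.8 N at 0.373). So I can carry the cup firmly to clear table, then hold it lightly near the mouth and let the foot swing down as I raise it.

Request:
jog_arm:
  motion:
    - [[0, 0, 0], 0]
    - [[0, 0, 0], 0]
    - [[0, 0, -10], 0]
    - [[0, 0, -30], 0]
    - [[0, 0, -60], 0]
  grip: 0.4

```text
t: 20.8
eef_pos: [489.7, -189.5, 62.6]
tcp_rot: [-3.138, -0.001, 1.457]
ft_force: [0.8, -0.9, -0.8]
opening: 0.629
grip_force: 29.9
```

Request:
jog_arm:
  motion:
    - [[40, -8, 0], 0]
    - [[80, -17, 0], 0]
    - [[120, -26, 0], 0]
    - [[150, -33, 0], 0]
    - [[157, -34, 0], 0]

```text
t: 21.3
eef_pos: [473.6, -27.7, 63.1]
tcp_rot: [-3.14, -0.0, 1.46]
ft_force: [-0.8, 0.0, -1.9]
opening: 0.624
grip_force: 29.9
```

Request:
jog_arm:
  motion:
    - [[0, 0, 15], 0]
    - [[0, 0, 30], 0]
    - [[0, 0, 42], 0]
    - [[0, 0, 50], 0]
    - [[0, 0, 50], 0]

```text
t: 21.8
eef_pos: [474.5, -30.6, 12.1]
tcp_rot: [-3.14, -0.0, 1.457]
ft_force: [0.3, 0.1, -1.6]
opening: 0.626
grip_force: 29.9
```

Run:
```python
from h import *
w=read_camera("wrist");go(475,-30,0,1.454);s=state();print(s["ft_force"],s["opening"],s["grip_force"])
cv2.imwrite("pics/k.png",w["img"])
for n in("cup_lying_mid","cup_standing_mid"):
  for r in cut_out(n,w)[:1]: print(n,r["p"],np.round(r["box"]))
```

```text
shift [ 0.6  0.1 12.6] turn 0.003 yaw 1.4567 pos [474.8 -30.6  12.6] t 21.85
[ 0.14259461 -0.26836597 -2.09179487] 0.6231154629011442 29.885267742793076
cup_lying_mid 0.73 [227. 184. 340. 308.]
cup_standing_mid 0.69 [  0.  18. 126. 157.]
```

Request:
jog_arm:
  motion:
    - [[0, 0, -3], 0]
    - [[0, 0, -6], 0]
    - [[0, 0, -6], 0]

```text
t: 22.25
eef_pos: [475.3, -30.3, 19.5]
tcp_rot: [3.14, 0.0, 1.457]
ft_force: [-0.4, 0.2, -1.1]
opening: 0.623
grip_force: 29.9
```

Request:
jog_arm:
  motion:
    - [[0, 0, 0], 0]
    - [[0, 0, 0], 0]
    - [[0, 0, 0], 0]
  grip: 0.373

```text
t: 22.55
eef_pos: [474.9, -30.2, 18.7]
tcp_rot: [-3.142, 0.0, 1.457]
ft_force: [0.1, 0.3, -1.2]
opening: 0.627
grip_force: 8.7
```

Request:
jog_arm:
  motion:
    - [[0, 0, 0], 0]
    - [[0, 0, 0], 0]
    - [[0, 0, 0], 0]
  grip: 0.3715

```text
t: 22.85
eef_pos: [475.0, -30.2, 18.7]
tcp_rot: [3.142, 0.0, 1.457]
ft_force: [0.2, 0.2, -0.3]
opening: 0.629
grip_force: 0.0
```

Run:
```python
from h import *
w=read_camera("wrist");s=state();print(s["eef_pos"],s["ft_force"],s["opening"],s["grip_force"])
cv2.imwrite("pics/l.png",w["img"])
for n in("cup_lying_mid","cup_standing_mid"):
  for r in cut_out(n,w)[:2]: print(n,r["p"],np.round(r["box"]))
```

```text
[475.03836592 -30.24152717  18.74155397] [-0.26805253 -0.26234992  0.14105354] 0.6276338899027836 0.0
cup_lying_mid 0.88 [226. 169. 337. 271.]
cup_standing_mid 0.92 [  0.  25. 134. 156.]
```

Run:
```python
from h import *
w=read_camera("wrist")
r=cut_out("cup_lying_mid",w)[0];b=r["box"];print(b)
m=r["region"];vs=np.arange(int(b[1]),int(b[3])+1,6);print([(int(v),*np.flatnonzero(m[v])[[0,-1]].tolist()) for v in vs if m[v].any()])
for p in(0,30,60,90):
    a=np.array([-.112*np.cos(np.radians(p)),-.993*np.cos(np.radians(p)),np.sin(np.radians(p))])
    for h in(30,39,48):
        c=np.array([475,-30.2,h])-13*a;print(p,h,pbox(w,cyl(c,a)).round())
```

```text
[226.7, 166.6, 337.8, 269.3]
[(172, 265, 301), (178, 255, 311), (184, 248, 317), (190, 244, 322), (196, 240, 326), (202, 236, 330), (208, 233, 333), (214, 230, 335), (220, 229, 337), (226, 228, 338), (232, 228, 338), (238, 229, 337), (244, 230, 336), (250, 232, 334), (256, 235, 331), (262, 239, 327), (268, 245, 321)]
0 30 [231. 179. 333. 292.]
0 39 [228. 181. 336. 301.]
0 48 [225. 184. 339. 311.]
30 30 [232. 175. 332. 272.]
30 39 [229. 178. 335. 278.]
30 48 [227. 180. 338. 285.]
60 30 [231. 177. 334. 291.]
60 39 [228. 179. 336. 299.]
60 48 [225. 182. 339. 307.]
90 30 [230. 190. 334. 302.]
90 39 [227. 192. 337. 311.]
90 48 [224. 195. 340. 321.]
```

View pics/l.png

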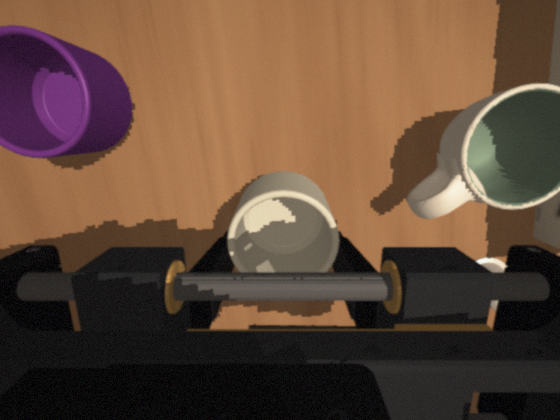

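The cup swung mouth-up: rim at (228..338, 190..), centred between the fingers, the wrist no longer carrying its weight. It leans about 9° at most, so opening slowly lets it settle on its foot.

Request:
jog_arm:
  motion:
    - [[0, 0, 0], 0]
    - [[0, 0, 0], 0]
    - [[0, 0, 0], 0]
  grip: 0.35

```text
t: 23.4
eef_pos: [475.0, -30.2, 18.7]
tcp_rot: [3.142, 0.0, 1.457]
ft_force: [-0.1, 1.0, -0.5]
opening: 0.646
grip_force: 0.0
```

Request:
jog_arm:
  motion:
    - [[0, 0, 0], 0]
    - [[0, 0, 0], 0]
    - [[0, 0, 0], 0]
    - [[0, 0, 0], 0]
    - [[0, 0, 0], 0]
  grip: 0.05

```text
t: 23.9
eef_pos: [475.0, -30.2, 18.7]
tcp_rot: [3.142, 0.0, 1.457]
ft_force: [-0.8, -0.6, -0.0]
opening: 0.943
grip_force: 0.0
```

Request:
jog_arm:
  motion:
    - [[0, 0, -20], 0]
    - [[0, 0, -50], 0]
    - [[0, 0, -90], 0]
    - [[0, 0, -130], 0]
    - [[0, 0, -150], 0]

```text
t: 24.4
eef_pos: [475.6, -30.3, 171.7]
tcp_rot: [3.138, 0.0, 1.457]
ft_force: [0.4, -0.4, -0.1]
opening: 0.947
grip_force: 0.0
```

Request:
jog_arm:
  motion:
    - [[0, 0, 0], 0]
    - [[0, 0, 0], 0]
    - [[0, 0, 0], 0]

```text
t: 24.7
eef_pos: [474.4, -30.1, 167.6]
tcp_rot: [-3.14, -0.0, 1.457]
ft_force: [0.4, -0.7, -0.1]
opening: 0.952
grip_force: 0.0
```

Run:
```python
from h import *
go(475,-25,180,.03)
for n in("wrist","top","scene"):
  d=read_camera(n)
  for r in [x for q in("cup_standing_mid","cup_lying_mid") for x in cut_out(q,d)[:4]]:
    b=np.array(r["box"]);c=onz(d,(b[0]+b[2])/2,(b[1]+b[3])/2,26)
    if np.hypot(c[0]-475,c[1]+22)<50:
        x,f=fitbox([(d,b)],lambda x:cyl([x[0],x[1],26],[0,0,1]),[475,-25]);print(n,r["p"],b.round(),x.round(1),f.round(1))
        x,f=fitbox([(d,b)],lambda x:cyl([x[0],x[1],30],[np.cos(x[2]),np.sin(x[2]),0]),[475,-25,-1.68]);print("   lying",x.round(1),f.round(1))
  cv2.imwrite("pics/m_%s.png"%n,d["img"])
```

```text
shift [  5.2  -0.  -12.4] turn 1.427 yaw 1.457 pos [474.4 -30.1 167.6] t 24.7
wrist 0.93 [254. 153. 313. 214.] [477.  -14.6] [-0.4 -0.2  0.4  0.2]
   lying [477.  -14.1  -1.8] [-0.6  1.9  0.6 -1.5]
scene 0.73 [259. 226. 287. 252.] [475.8 -14.3] [ 1.6 -2.5 -1.6  2.5]
   lying [476.5 -12.5  -1.9] [ 0.2 -1.8 -0.2  1.7]
```

Request:
jog_arm:
  motion:
    - [[4, 0, 0], 0.15]
    - [[8, 0, 0], 0.29]
    - [[12, 1, 0], 0.43]
    - [[16, 1, 0], 0.57]
    - [[16, 1, 0], 0.71]

```text
t: 25.65
eef_pos: [477.8, -14.1, 168.7]
tcp_rot: [3.142, 0.0, 0.742]
ft_force: [-0.4, 0.5, 0.8]
opening: 0.949
grip_force: 0.0
```

Request:
jog_arm:
  motion:
    - [[0, 0, 0], 0.15]
    - [[0, 0, 0], 0.29]
    - [[0, 0, 0], 0.43]
    - [[0, 0, 0], 0.57]
    - [[0, 0, 0], 0.717]

```text
t: 26.15
eef_pos: [477.8, -14.4, 168.7]
tcp_rot: [3.142, -0.0, 0.024]
ft_force: [1.0, 0.3, 0.2]
opening: 0.953
grip_force: 0.0
```

Request:
jog_arm:
  motion:
    - [[0, 0, 0], 0]
    - [[0, 0, 0], 0]
    - [[0, 0, 0], 0]

```text
t: 26.45
eef_pos: [477.8, -14.5, 168.7]
tcp_rot: [3.142, 0.0, 0.033]
ft_force: [0.1, -0.4, -0.2]
opening: 0.95
grip_force: 0.0
```

Run:
```python
from h import *
d=read_camera("wrist")
for q in("cup_standing_mid","cup_lying_mid"):
  for r in cut_out(q,d)[:4]:
    b=np.array(r["box"]);c=onz(d,(b[0]+b[2])/2,(b[1]+b[3])/2,26)
    if np.hypot(c[0]-477,c[1]+15)<40:
        def iou(P):
            m=np.zeros((420,560),np.uint8);cv2.fillConvexPoly(m,cv2.convexHull(np.array([proj(d,p) for p in P]).astype(np.int32)),1)
            return (m.astype(bool)&r["region"]).sum()/(m.astype(bool)|r["region"]).sum()
        x,f=fitbox([(d,b)],lambda x:cyl([x[0],x[1],26],[0,0,1]),[477,-15]);print(q,r["p"],b.round(),x.round(1),f.round(1),iou(cyl([*x,26],[0,0,1])))
        y,f=fitbox([(d,b)],lambda x:cyl([x[0],x[1],30],[np.cos(x[2]),np.sin(x[2]),0]),[477,-15,-1.68]);print("  lying",y,f.round(1),iou(cyl([*y[:2],30],[np.cos(y[2]),np.sin(y[2]),0])))
        g=cv2.cvtColor(d["img"],cv2.COLOR_BGR2GRAY)
        u,v=proj(d,[*x,52]).round().astype(int);print(g[v,u-30:u+31:3],g[v-30:v+31:3,u])
go(477,-14.6,7.8,.03)
```

```text
cup_lying_mid 0.79 [254. 168. 310. 228.] [477.  -13.7] [-0.8 -1.   0.8  1. ] 0.9320623916811092
  lying [476.01747439 -12.45778247  -1.71192336] [ 0.3 -0.4 -0.3  0.4] 0.8574797843665768
[146 219 104 106 123 214 228 227 227 228 229 228 227 228 228 228 219 164
 143 220  97] [160 225 119 123 125 219 229 226 227 226 229 228 228 230 223 171 154 153
 221 141 139]
shift [-8.000e-01  1.000e-01  1.609e+02] turn 0.002 yaw 0.0315 pos [477.8 -14.5 168.7] t 26.6
```

Upright fit matches (IoU 0.93, bright rim ring on both profiles). Taking it from straight above.

Request:
jog_arm:
  motion:
    - [[-0.8, 0, 45], 0]
    - [[-0.8, 0, 90], 0]
    - [[-0.8, 0, 130], 0]
    - [[-0.8, 0, 155], 0]
    - [[-0.8, 0, 161], 0]

```text
t: 27.1
eef_pos: [475.8, -14.3, 5.5]
tcp_rot: [-3.141, 0.004, 0.031]
ft_force: [-0.4, 0.3, 0.8]
opening: 0.949
grip_force: 0.0
```

Request:
jog_arm:
  motion:
    - [[0, 0, 0], 0]
    - [[0, 0, 0], 0]
    - [[0, 0, 0], 0]
    - [[0, 0, 0], 0]
    - [[0, 0, 0], 0]
  grip: 0.37

```text
t: 27.6
eef_pos: [477.3, -14.4, 8.5]
tcp_rot: [3.141, -0.001, 0.03]
ft_force: [-0.1, 2.1, 1.5]
opening: 0.641
grip_force: 1.0
```

Request:
jog_arm:
  motion:
    - [[0, 0, 0], 0]
    - [[0, 0, 0], 0]
    - [[0, 0, 0], 0]
  grip: 0.41

```text
t: 27.9
eef_pos: [477.3, -14.4, 8.4]
tcp_rot: [3.141, -0.001, 0.03]
ft_force: [-0.4, 2.3, 8.3]
opening: 0.63
grip_force: 30.0
```

Request:
jog_arm:
  motion:
    - [[0, 0, -10], 0]
    - [[0, 0, -40], 0]
    - [[0, 0, -85], 0]
    - [[0, 0, -130], 0]
    - [[0, 0, -175], 0]

```text
t: 28.4
eef_pos: [476.3, -14.4, 185.1]
tcp_rot: [3.141, 0.0, 0.03]
ft_force: [-0.3, 0.5, -1.3]
opening: 0.628
grip_force: 30.0
```

Request:
jog_arm:
  motion:
    - [[0, 0, -30], 0]
    - [[0, 0, -60], 0]
    - [[0, 0, -72], 0]
    - [[0, 0, -72], 0]
    - [[0, 0, -72], 0]

```text
t: 28.9
eef_pos: [476.5, -14.4, 254.4]
tcp_rot: [3.142, 0.0, 0.03]
ft_force: [0.1, 0.1, -1.6]
opening: 0.632
grip_force: 30.0
```

Run:
```python
from h import *
s=state();print(s["ft_force"],s["opening"],s["grip_force"]);d=read_camera("wrist");cv2.imwrite("pics/n.png",d["img"])
for q in("cup_standing_mid","cup_lying_mid"):
  for r in cut_out(q,d)[:3]:
    b=r["box"];print(q,r["p"],np.round(b))
p=s["eef_pos"];print("expect",pbox(d,cyl([p[0],p[1],p[2]-7.8+26],[0,0,1])).round())
go(439.4,129.7,252.7,.03); go(493.5,203.2,252.7,.03)
```

```text
[ 0.08063355  0.10375098 -1.61074464] 0.6315364637874896 29.99983236193657
cup_standing_mid 0.77 [  0. 149.  98. 214.]
cup_standing_mid 0.56 [364. 256. 380. 271.]
cup_standing_mid 0.53 [200. 233. 221. 255.]
cup_lying_mid 0.74 [224. 197. 339. 322.]
expect [224. 196. 341. 323.]
shift [ -32.8 -145.1    1.2] turn 0.0 yaw 0.03 pos [476.5 -14.4 253.8] t 29.05
shift [  23.5 -217.     1.1] turn 0.0 yaw 0.03 pos [476.5 -14.4 253.8] t 29.05
```

Request:
jog_arm:
  motion:
    - [[-9, -40, 0], 0]
    - [[-18, -80, 0], 0]
    - [[-27, -118, 0], 0]
    - [[-33, -142, 0], 0]
    - [[-33, -145, 0], 0]

```text
t: 29.55
eef_pos: [438.5, 131.5, 254.0]
tcp_rot: [-3.142, 0.002, 0.033]
ft_force: [0.5, -0.6, -0.9]
opening: 0.628
grip_force: 30.0
```

Request:
jog_arm:
  motion:
    - [[0, 0, 0], 0]
    - [[0, 0, 0], 0]

```text
t: 29.75
eef_pos: [439.8, 128.9, 254.3]
tcp_rot: [3.141, 0.001, 0.03]
ft_force: [-0.5, 0.2, -1.9]
opening: 0.632
grip_force: 30.0
```

Run:
```python
from h import *
d=read_camera("wrist");cv2.imwrite("pics/o.png",d["img"])
for q in("cup_in_mid","cup_standing_mid"):
  for r in cut_out(q,d)[:3]:
    b=r["box"];print(q,r["p"],np.round(b))
    if q=="cup_in_mid" and b[0]<250:
      for zt in(177,182,187):
        x,f=fitbox([(d,b)],lambda x:cyl([x[0],x[1],zt-26],[0,0,1])[:60],[494,203]);print(zt,x.round(1),f.round(1))
go(493.7,203.4,252,.028)
```

```text
cup_in_mid 0.5 [229. 121. 243. 166.]
177 [487.7 161.7] [-17.2  -1.5  38.4  23.6]
182 [487.6 160.6] [-17.2  -1.5  39.7  24.9]
187 [487.4 159.4] [-17.2  -1.5  41.1  26.2]
cup_standing_mid 0.74 [160. 109. 238. 181.]
cup_standing_mid 0.7 [439. 236. 490. 267.]
cup_standing_mid 0.61 [317. 214. 347. 237.]
shift [ 56.  -73.1   2.5] turn 0.001 yaw 0.0287 pos [439.9 128.7 254.5] t 29.9
```

The loaded rim sits where the original one was (same box), so I repeat the same approach.

Request:
jog_arm:
  motion:
    - [[15, -20, 0], 0]
    - [[30, -40, 0], 0]
    - [[45, -59, 1], 0]
    - [[56, -73, 2], 0]
    - [[56, -73, 2], 0]

```text
t: 30.4
eef_pos: [494.4, 204.7, 252.0]
tcp_rot: [3.142, 0.0, 0.03]
ft_force: [-0.5, 0.1, -1.7]
opening: 0.631
grip_force: 30.0
```

Request:
jog_arm:
  motion:
    - [[0, 0, 0], 0]
    - [[0, 0, 0], 0]
    - [[0, 0, 0], 0]

```text
t: 30.7
eef_pos: [493.2, 203.4, 252.9]
tcp_rot: [3.141, -0.0, 0.029]
ft_force: [0.2, -0.0, -1.4]
opening: 0.631
grip_force: 30.0
```

Run:
```python
from h import *
go(493.7,203.5,202,.03)
```

```text
shift [ 0.5 -0.  50.9] turn -0.001 yaw 0.0293 pos [493.2 203.4 252.9] t 30.7
```

Request:
jog_arm:
  motion:
    - [[0.4, 0, 10], 0]
    - [[0.4, 0, 22], 0]
    - [[0.4, 0, 34], 0]
    - [[0.4, 0, 44], 0]
    - [[0.4, 0, 51], 0]

```text
t: 31.2
eef_pos: [493.5, 204.1, 200.3]
tcp_rot: [3.141, 0.001, 0.03]
ft_force: [-0.7, -0.0, -1.5]
opening: 0.63
grip_force: 30.0
```

Request:
jog_arm:
  motion:
    - [[0, 0, 2], 0]
    - [[0, 0, 5], 0]
    - [[0, 0, 8], 0]
    - [[0, 0, 11], 0]
    - [[0, 0, 14], 0]

```text
t: 31.7
eef_pos: [493.9, 204.2, 187.7]
tcp_rot: [-3.142, -0.0, 0.03]
ft_force: [-0.7, 0.4, -2.0]
opening: 0.63
grip_force: 30.0
```

Request:
jog_arm:
  motion:
    - [[0, 0, 3], 0]
    - [[0, 0, 6], 0]
    - [[0, 0, 9], 0]
    - [[0, 0, 12], 0]
    - [[0, 0, 15], 0]

```text
t: 32.2
eef_pos: [493.9, 204.2, 172.5]
tcp_rot: [3.142, -0.0, 0.03]
ft_force: [0.4, -0.5, -1.5]
opening: 0.63
grip_force: 30.0
```

Request:
jog_arm:
  motion:
    - [[0, 0, 4], 0]
    - [[0, 0, 8], 0]
    - [[0, 0, 12], 0]
    - [[0, 0, 15], 0]
    - [[0, 0, 18], 0]

```text
t: 32.7
eef_pos: [493.8, 204.2, 154.4]
tcp_rot: [3.142, -0.0, 0.03]
ft_force: [-0.8, -0.2, -0.3]
opening: 0.633
grip_force: 30.0
```

Request:
jog_arm:
  motion:
    - [[0, 0, 3], 0]
    - [[0, 0, 6], 0]
    - [[0, 0, 9], 0]
    - [[0, 0, 12], 0]
    - [[0, 0, 13], 0]

```text
t: 33.2
eef_pos: [493.8, 204.1, 141.4]
tcp_rot: [3.141, 0.0, 0.03]
ft_force: [0.9, 0.2, -0.2]
opening: 0.63
grip_force: 30.0
```

Request:
jog_arm:
  motion:
    - [[0, 0, 1], 0]
    - [[0, 0, 2], 0]
    - [[0, 0, 3], 0]
    - [[0, 0, 4], 0]
    - [[0, 0, 4], 0]

```text
t: 33.7
eef_pos: [493.8, 204.2, 137.6]
tcp_rot: [3.142, -0.0, 0.03]
ft_force: [-0.6, -0.1, 0.0]
opening: 0.631
grip_force: 30.0
```

Run:
```python
from h import *
F=[]
for i in range(14):
    read_camera("wrist");F.append(state()["ft_force"])
print(np.mean(F,0).round(2),np.std(F,0).round(2));go(493.5,203.2,136,.03)
```

```text
[-0.05  0.2  -0.18] [0.56 0.26 0.54]
shift [-0.4  0.9  1.7] turn 0.0 yaw 0.03 pos [493.8 204.1 137.7] t 34.4
```

Request:
jog_arm:
  motion:
    - [[0, 0, 1], 0]
    - [[0, 0, 2], 0]
    - [[0, 0, 2], 0]
    - [[0, 0, 2], 0]

```text
t: 34.8
eef_pos: [493.8, 204.1, 135.6]
tcp_rot: [3.141, 0.0, 0.03]
ft_force: [-0.5, -1.1, -0.5]
opening: 0.626
grip_force: 30.0
```

Request:
jog_arm:
  motion:
    - [[0, 0, 0], 0]
    - [[0, 0, 0], 0]
    - [[0, 0, 0], 0]
    - [[0, 0, 0], 0]
    - [[0, 0, 0], 0]
  grip: 0.15

```text
t: 35.3
eef_pos: [493.8, 204.1, 135.7]
tcp_rot: [3.141, 0.0, 0.03]
ft_force: [0.7, 0.5, 0.3]
opening: 0.846
grip_force: 0.0
```

Request:
jog_arm:
  motion:
    - [[0, 0, -15], 0]
    - [[0, 0, -40], 0]
    - [[0, 0, -80], 0]
    - [[0, 0, -120], 0]
    - [[0, 0, -130], 0]

```text
t: 35.8
eef_pos: [495.0, 204.5, 269.8]
tcp_rot: [-3.14, -0.006, 0.03]
ft_force: [0.9, -0.2, 0.4]
opening: 0.85
grip_force: 0.0
```

Request:
jog_arm:
  motion:
    - [[-20, 25, 0], 0]
    - [[-40, 50, 0], 0]
    - [[-55, 72, 0], 0]
    - [[-55, 72, 0], 0]
    - [[-55, 72, 0], 0]

```text
t: 36.3
eef_pos: [441.1, 130.4, 265.6]
tcp_rot: [-3.142, -0.0, 0.029]
ft_force: [-0.2, -0.1, 0.4]
opening: 0.851
grip_force: 0.0
```

Run:
```python
from h import *
go(439.4,129.7,252.7,.03)
d=read_camera("wrist");cv2.imwrite("pics/p.png",d["img"])
for q in("cup_in_mid","cup_standing_mid"):
  for r in cut_out(q,d)[:3]:
    b=r["box"];print(q,r["p"],np.round(b))
E=np.array(d["extrinsics"]);print(E[:3,3])
for z in(172,182,192):print(z,pbox(d,cyl([494,203.3,z-26],[0,0,1])).round(),pbox(d,cyl([494,203.3,z-26],[0,0,1])[:60]).round())
for n in("top","scene"):
  d=read_camera(n)
  for q in("cup_standing_mid","cup_lying_mid","cup_in_mid"):print(n,q,[(r["p"],np.round(r["box"]).tolist()) for r in cut_out(q,d)[:4]])
```

```text
shift [-1.8  0.7 12.9] turn -0.001 yaw 0.029 pos [441.1 130.4 265.6] t 36.3
cup_in_mid 0.7 [238. 124. 252. 162.]
cup_standing_mid 0.91 [302. 212. 346. 253.]
cup_standing_mid 0.76 [434. 234. 479. 245.]
cup_standing_mid 0.72 [233. 124. 246. 158.]
[511.59127173 132.16059706 449.6237235 ]
172 [172. 113. 244. 180.] [172. 113. 238. 180.]
182 [168. 113. 243. 182.] [168. 113. 236. 182.]
192 [163. 112. 241. 184.] [163. 112. 234. 184.]
top cup_standing_mid [(0.91, [313.0, 266.0, 338.0, 293.0])]
top cup_lying_mid []
top cup_in_mid []
scene cup_standing_mid [(0.84, [209.0, 203.0, 236.0, 229.0]), (0.71, [204.0, 280.0, 233.0, 311.0]), (0.59, [261.0, 145.0, 283.0, 163.0])]
scene cup_lying_mid [(0.69, [259.0, 122.0, 281.0, 148.0])]
scene cup_in_mid [(0.73, [260.0, 160.0, 282.0, 168.0])]
```

Run:
```python
from h import *
d=read_camera("wrist")
for z in(177,182,187):
    v=[]
    g=cv2.cvtColor(d["img"],cv2.COLOR_BGR2GRAY)
    for dx,dy in[(i,j) for i in(-2,0,2) for j in(-2,0,2)]:
        t=np.linspace(0,2*np.pi,90);q=np.array([proj(d,[494+dx+28*np.cos(a),203.3+dy+28*np.sin(a),z]) for a in t]).round().astype(int)
        v.append(int(g[q[:,1],q[:,0]].mean()))
    print(z,v)
s=read_camera("scene")
for r in cut_out("cup_lying_mid",s)[:1]:print(r["p"],np.round(r["box"]))
for z in(172,182,192):print(z,pbox(s,cyl([494,203.3,z-26],[0,0,1])).round())
```

```text
177 [115, 143, 165, 132, 175, 202, 129, 158, 177]
182 [128, 149, 149, 155, 195, 178, 148, 177, 168]
187 [136, 145, 143, 172, 177, 159, 170, 173, 157]
0.98 [258. 121. 283. 148.]
172 [257. 120. 283. 152.]
182 [257. 118. 283. 149.]
192 [257. 115. 283. 147.]
```

```bash
python3 -c "
from cell import *
print(job_done())"
```

```text
the job is handed in; nothing more can be done
None
```

I loaded both loose cups into the dispenser and handed the job in at about 37 s. The last camera check showed three nested, upright cups with the top rim at about 177–182 mm; no verdict came back.

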